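# Reset the control station with its key

### The arm

A 6-joint arm with a two-finger parallel gripper is mounted at the origin on a cart in front of the work surface, level with it; the furniture and walls round the work are solid. World frame = base frame: x ahead of the robot, y to its left, z up, the work surface at z = 0. Lengths are in m, angles in rad, forces in N, time in s.
With the tool pointing down it reaches from about 0.35 to 0.775 m from the base axis. Payload 7.3 kg.
Tool frame: the origin (TCP) lies on the centre line of the jaws, within the pads' length; the fingertips stand 25 mm ahead of it and the grasp point (between the pads) lies 6 mm ahead of it; z points along the fingers, y is the direction in which the jaws open and shut (so a half turn about z gives the same grasp; the last joint's range is limited). The gripper opens to 92 mm and grips with 3 to 60 N. Pads are 19 mm wide; open, the fingers measure 130 mm over their backs; the gripper's body (75 mm by 190 mm) begins 47 mm behind the grasp point.
Start: joints at [0.967, 0.342, 1.524, -0, 1.275, -0.146], TCP at [0.232, 0.471, 0.252] pointing down, gripper open.
Joint ranges: [-2.53, 2.53], [-0.77, 2.02], [0.04, 2.7], [-1, 4.14], [0.28, 2.66], [-3.11, 3.11]. Speed limits (rad/s): [2.57, 2.57, 3.14, 3.14, 3.14, 3.14].

### API

Orientations are given as [roll, pitch, yaw] about the fixed x, y, z axes, in that order (R = Rz(yaw) Ry(pitch) Rx(roll)).
In Python, from cell import telemetry, read_camera, workorder gives the robot as it stands.
- The arm moves only by the shell command python3 -m creep 'ROWS' [FORCE]. ROWS is JSON, one flat list of numbers, 5 for each row, row after row: the opening, from 0 (shut) to 1 (fully open), then the shift along the world's x, y, z in m, then the turn about the world's z in rad. A call has 1 to 12 rows; each row shifts and turns the pose as measured when the row begins; what a row does not reach is not made up. A row lasts 1/8 s, in which the tool goes at most 62.5 mm and 10.7 degrees, less where a joint would pass 70% of its speed; a pose out of reach is approached as far as the arm can. A call is refused whole if a number of a shift passes 0.0625 or a number of a turn 0.188, either way. A call with a gripper value outside its range is refused whole. The fingers move at their own pace and stop on an object; FORCE is the grip in N (left out, the last holds). Time passes only in rows, so rows that do not move let the fingers close. It gives the time, the measured TCP pose, the force and the opening at its end, in the units of the state.
- telemetry.observe(): the state, without advancing time (a new reading comes with each control period).
- read_camera(name): name is "scene" or "top" or "wrist"; returns a dict with "image" (420x560x3 uint8, red, green, blue), "fovy" (degrees; the focal length in pixels is half the picture's height over the tangent of half this angle, whatever the lens; pixels are square), "cx", "cy" (the principal point, pixels), "R" (3x3) and "t" (3): a world point X has camera coordinates R X + t. Camera axes: x right, y down, z forward; pixel columns grow to the right and rows downward; lengths in m; the calibration is good to about 2 mm. A picture is of the moment at which its call begins. There is no depth.
- workorder.hand_in(): hands the job in, once; it reports no verdict.
The state is a dict: "time": time; "qpos": joint angles; "qvel": joint speeds; "joint_efforts": joint torques, N m; "tool_pos": TCP position; "tool_rot": TCP orientation; "contact_force": force on the tool from outside, world axes, zero at the start; "torque": the same for the moment, N m; "opening": finger opening in m.
Only numpy, scipy, OpenCV 4.12 (cv2) and the standard library are available. Lean on these libraries where they do the work, as an engineer would, in place of code of your own. Each camera call takes 0.05 s, during which the arm holds its last target.

### The job

The control station has tripped: take the key from its wooden rest, push it fully home in the lock on top of the station, turn it clockwise (seen from above) until it meets its stop, then turn it all the way back home and draw it out. Be gentle, feel for the slot and for the stops and never force the key, and put it back upright in its rest, pushed down to the bottom. Leave the other things on the desk where they are.

Things in the scene. Friction and masses are not known exactly. Their poses are not given: they have to be found in the camera images.
- key_bow (a point): Centre of the key's black plastic bow (head), the part to grip: 30 mm wide along x, 12 mm thick along y, 28 mm high along z; grip it across the 12 mm thickness (y), from above. The loose key (60 g) stands upright in the wooden rest, bow up, z up. Its foot (point key_tip) is 48 mm below this point, the bow's underside 14 mm below. Half a turn about z leaves the key the same.
- key_tip (a point): Centre of the foot face of the key, its lowest point; same axes as the bow. The foot is a steel cross bar 18 mm along x, 6 mm along y, 9 mm high; a round 6 mm shank joins it to the bow, whose underside is 34 mm above this point (a 10 mm collar begins 30 mm above).
- key_rest_floor (a point): Centre of the floor of the slot in the key rest, a fixed wooden block 60 (x) x 44 (y) x 30 mm high. The slot is 22 mm along x and 10 mm along y, open upward, 20 mm deep (this point is 20 mm below the block's top, 10 mm above the desk), its mouth widened by a 3 mm chamfer. The key's foot stands on this floor with the cross bar along x.
- station_lock (a point): Nominal centre of the lock's slot, level with the top of its steel plate (65 mm above the desk). Slot: 20 mm along x, 8 mm along y, 1.2 mm chamfer round the mouth; floor 17.5 mm below this point. The true slot lies up to 5 mm off in x, 2.5 to 5 mm to one side in y, and is turned up to 3 degrees (loosely fitted insert, now fixed): find it by feel or by eye. Key goes in from above, cross bar along x.
- lock_turn (a joint): Angle of the lock's plug under the 5 mm plate, rad: 0 = home (start; firm stop), growing clockwise seen from above to a firm stop somewhere in 1.1 to 1.4. About 0.06 Nm of friction, stays where left. The bar has about 0.1 rad of play, so the key turns a little farther both ways. With its foot on the floor the bar clears the plate; once turned, the plate holds it in until it is home.
- mug: A bystander, loose: white mug with dots. Origin under its centre. Leave it where it stands.
- calculator: A bystander, loose: desk calculator. Origin under its centre. Leave it where it stands.
- stapler: A bystander, loose: stapler. Origin under its centre. Leave it where it stands.
- binder_clip: A bystander, loose: small binder clip. Origin under its centre. Leave it where it stands.
- eraser: A bystander, loose: eraser. Origin under its centre. Leave it where it stands.
- loupe: A bystander, loose: black loupe. Origin under its centre. Leave it where it stands.
- key: The key as a whole; its origin is its foot (same as point key_tip).
- station: The control station: a fixed grey box 120 (x) x 100 (y) x 60 mm with a 66 x 60 x 5 mm steel lock plate on top, 12 mm to +y of the middle; a small lamp and screws on top stay below 70 mm above the desk. Origin under its centre, on the desk.
There are look-alikes about, which are no part of the job. Leave any green look-alike of the key alone.

How it is judged:
By the outcome, as a careful person would: the job done as asked, in the order asked, and still so for the second after the job is handed in, with the robot touching nothing.
It also fails if it takes over 72 s, if anything falls off the work surface, if the arm or the gripper's body presses on something with over 40 N, if the wrist force passes 120 N, or if a joint passes its speed limit or range.

## Working session

There is one attempt and no reset: what is moved stays moved. The work goes in short steps, Python scripts to look and compute and a shell command to move; the robot and the scene stay as the last step left them, time stands still between calls to the robot, and variables do not carry over. Pictures are saved under pics/ and viewed, and the job is handed in when it is done.

```bash
ls; mkdir -p pics
python3 - <<'E'
from cell import telemetry, read_camera
import cv2
for n in ("scene","top","wrist"):
    c=read_camera(n); cv2.imwrite(f"pics/{n}0.png",c["image"][:,:,::-1]); print(n,c["fovy"],c["cx"],c["cy"],c["R"],c["t"])
print(telemetry.observe())
E
```

```text
pics
scene 52.51722371719603 271.9257363053562 204.3524592014289 [[ 0.72219655 -0.69161484 -0.01005243]
 [-0.47760111 -0.48810174 -0.73051617]
 [ 0.50032921  0.53237731 -0.68282141]] [-0.37842091  0.33036818  0.67633589]
top 57.474180264098784 285.6497366315223 207.64667791385799 [[ 0.0181723  -0.99981148  0.00683836]
 [-0.98952511 -0.01896416 -0.14310983]
 [ 0.14321253 -0.0041661  -0.98968319]] [0.01295929 0.55224017 0.95855159]
wrist 60.019347002010896 279.5672262430534 207.537050592761 [[ 0.44284733  0.8965959  -0.00142259]
 [ 0.85474582 -0.42169655  0.30262453]
 [ 0.27073201 -0.13523241 -0.95310879]] [-0.52424338 -0.03822762  0.39137498]
{'time': 0.15, 'qpos': array([ 9.67010016e-01,  3.42565942e-01,  1.52481459e+00, -3.10700964e-05,
        1.27540502e+00, -1.46014878e-01]), 'qvel': array([-0.00102903, -0.00174314, -0.0020183 , -0.00099504,  0.00130057,
        0.00026109]), 'joint_efforts': array([ 6.35642336e-04, -4.31469548e+01, -2.44352603e+01,  7.17452285e-02,
        5.37688402e-02, -4.63906520e-05]), 'tool_pos': array([0.23185404, 0.47070951, 0.25119697]), 'tool_rot': array([-3.14040813e+00, -1.44165142e-04,  2.68383020e+00]), 'contact_force': array([ 0.03723849, -0.10647076, -0.08343305]), 'torque': array([ 0.00825012, -0.02760162, -0.02562787]), 'opening': 0.09188161816469162}
```

View pics/scene0.png

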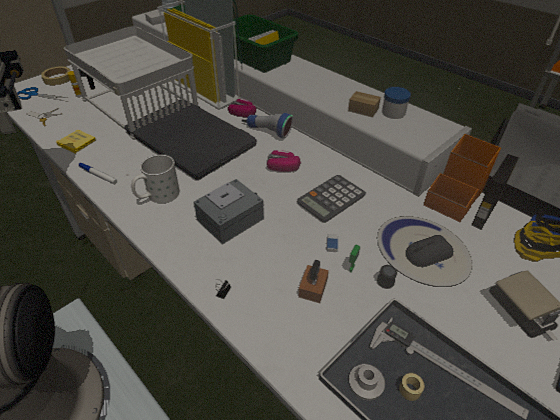

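View pics/top0.png

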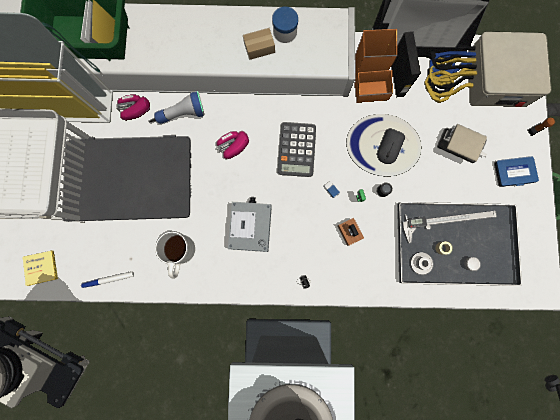

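View pics/wrist0.png

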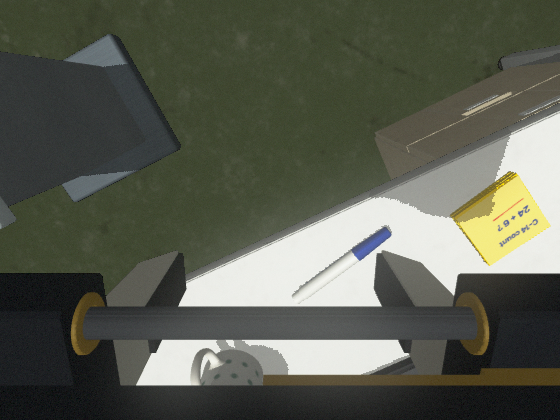

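The candidates for the key, in the top picture, are:
- a black bow in a brown wooden block at (349,232), which is (313,280) in the scene picture;
- a green look-alike at (361,196), which is (352,257) in the scene picture;
- the black loupe at (385,189).

I choose the black bow in the wooden block and will check it in a close crop. The station is at top (247,225).

Run:
```python
import cv2,numpy as np
t=cv2.imread("pics/top0.png"); s=cv2.imread("pics/scene0.png")
a=cv2.resize(t[185:265,215:285],None,fx=5,fy=5,interpolation=cv2.INTER_CUBIC)
b=cv2.resize(t[185:265,325:400],None,fx=5,fy=5,interpolation=cv2.INTER_CUBIC)
cv2.imwrite("pics/c1.png",np.hstack([a,b]))
a=cv2.resize(s[170:250,185:275],None,fx=4,fy=4,interpolation=cv2.INTER_CUBIC)
b=cv2.resize(s[230:310,285:375],None,fx=4,fy=4,interpolation=cv2.INTER_CUBIC)
cv2.imwrite("pics/c2.png",np.hstack([a,b]))
```

```text
(no output)
```

View pics/c1.png

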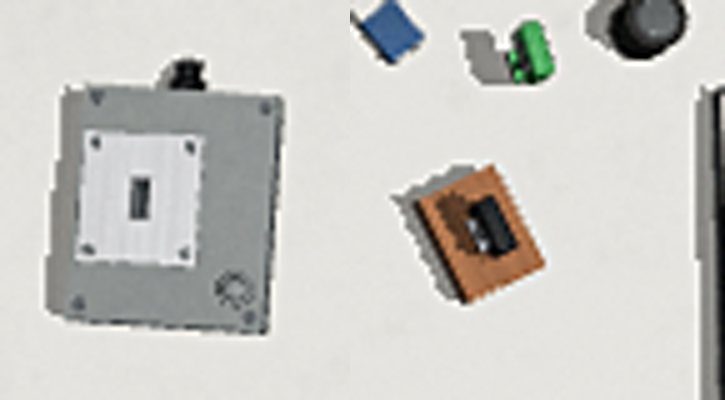

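View pics/c2.png

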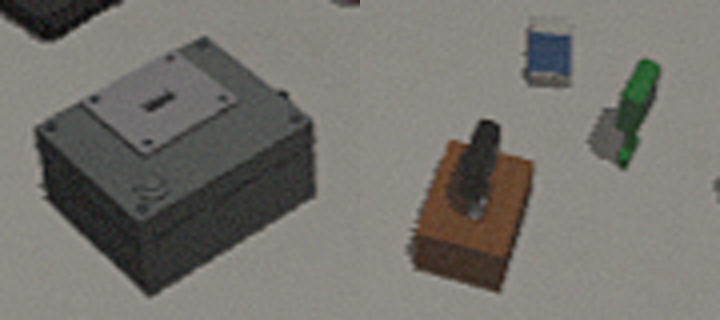

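The crop shows a black key upright in the wooden rest, so the choice holds; the green one is lying loose near the eraser. The lock slot is dark in the white plate. Next I measure from the top picture.

```bash
cat > h.py <<'E'
import numpy as np, cv2
from cell import telemetry, read_camera
def K(c):
    f=c["image"].shape[0]/2/np.tan(np.radians(c["fovy"]/2)); return f
def cast(c,uv,z):
    f=K(c);uv=np.atleast_2d(uv).astype(float)
    d=np.c_[(uv[:,0]-c["cx"])/f,(uv[:,1]-c["cy"])/f,np.ones(len(uv))]@c["R"]
    o=-c["R"].T@c["t"]; s=(z-o[2])/d[:,2]; return o+s[:,None]*d
def proj(c,X):
    X=np.atleast_2d(X)@c["R"].T+c["t"]; return X[:,:2]/X[:,2:]*K(c)+[c["cx"],c["cy"]]
def ray(c,uv):
    f=K(c);d=np.array([(uv[0]-c["cx"])/f,(uv[1]-c["cy"])/f,1])@c["R"]; return -c["R"].T@c["t"],d/np.linalg.norm(d)
def tri(rs):
    A=sum(np.eye(3)-np.outer(d,d) for o,d in rs);b=sum((np.eye(3)-np.outer(d,d))@o for o,d in rs);return np.linalg.solve(A,b)
def snap(n,name,crop=None,k=1):
    c=read_camera(n);im=c["image"][:,:,::-1].copy()
    if crop: x0,y0,x1,y1=crop; im=im[y0:y1,x0:x1]
    im=cv2.resize(im,None,fx=k,fy=k,interpolation=cv2.INTER_CUBIC); cv2.imwrite("pics/"+name,im); return c
def rect(c,mask,z,lab=""):
    """min-area rectangle of biggest blob of a mask cast on plane z: centre, sizes, angles"""
    cs,_=cv2.findContours(mask.astype(np.uint8),cv2.RETR_EXTERNAL,cv2.CHAIN_APPROX_NONE)
    k=max(cs,key=cv2.contourArea)[:,0,:]
    P=cast(c,k,z)[:,:2]; (cx,cy),(w,h),a=cv2.minAreaRect((P*1000).astype(np.float32))
    if w<h: w,h,a=h,w,a+90
    print(lab,"centre",np.round([cx,cy],1),"size",round(w,1),round(h,1),"long-axis deg",round((a+90)%180-90,1),"px",k.mean(0).round(1))
    return P
E
python3 - <<'E'
from h import *
c=read_camera("top");im=c["image"];h=cv2.cvtColor(im,cv2.COLOR_RGB2HSV);v=h[...,2];
def win(m,x0,y0,x1,y1):
    o=np.zeros_like(m);o[y0:y1,x0:x1]=m[y0:y1,x0:x1];return o
print(im[225,243],im[225,235],im[225,262],im[240,352],im[232,349])
wood=(h[...,1]>100)&(h[...,0]<20)
w=win(wood,330,210,375,250); w=cv2.morphologyEx(w.astype(np.uint8),cv2.MORPH_CLOSE,np.ones((9,9)))
rect(c,w,.03,"rest")
rect(c,win((v>175),228,208,258,242),.065,"plate")
rect(c,win((v<150),238,216,250,233),.065,"slot")
rect(c,win((v<60),342,222,358,240),.072,"bow")
print(proj(c,[[.5,0,0],[.4,0,0],[.4,.1,0]]))
E
```

```text
[49 53 56] [210 210 211] [144 148 148] [167 112  77] [53 41 34]
rest centre [ 494.3 -146.9] size 58.0 46.0 long-axis deg 26.7 px [350.4 231.4]
plate centre [503.9 131.5] size 66.0 60.2 long-axis deg -2.5 px [242.6 224.2]
slot centre [504.4 131.4] size 20.3 7.6 long-axis deg 1.9 px [242.6 224.3]
bow centre [ 494.2 -145.4] size 27.8 14.7 long-axis deg 26.5 px [353. 230.]
[[293.8456203  229.01526013]
 [293.27604557 266.62294203]
 [255.5694711  265.9318713 ]]
```

Run:
```python
from h import *
from scipy.spatial.transform import Rotation as R
c=read_camera("wrist");s=telemetry.observe()
T=R.from_euler('xyz',s["tool_rot"]).as_matrix();p=s["tool_pos"]
Rc=c["R"]@T; o=T.T@(-c["R"].T@c["t"]-p)
np.set_printoptions(suppress=True,precision=3)
print(o,Rc)
print(proj(c,[p+T@[0,0,.2]]), T)
# wanted tcp so that slot is at pixel (280,170), with tool yaw y0
for name,g,yaw in (("stn",[.504,.131,.065],np.radians(180+2)),("rest",[.494,-.147,.03],np.radians(180+26.7))):
  for zt in (.20,.25,.3):
    T2=R.from_euler('xyz',[np.pi,0,yaw]).as_matrix()
    cc=dict(c);cc["R"]=Rc@T2.T;cc["t"]=-cc["R"]@(T2@o+[0,0,zt])
    for v in (120,200):
        q=cast(cc,[280,v],g[2])[0]; print(name,zt,v,(np.array(g)-q)[:2], )
```

```text
[ 0.081 -0.    -0.133] [[-0.001  1.     0.   ]
 [-0.953 -0.001 -0.303]
 [-0.303 -0.001  0.953]]
[[279.795 182.996]] [[-0.897  0.442 -0.   ]
 [ 0.442  0.897 -0.001]
 [ 0.    -0.001 -1.   ]]
stn 0.2 120 [0.566 0.133]
stn 0.2 200 [0.507 0.131]
stn 0.25 120 [0.563 0.133]
stn 0.25 200 [0.492 0.13 ]
stn 0.3 120 [0.559 0.133]
stn 0.3 200 [0.477 0.13 ]
rest 0.2 120 [ 0.548 -0.12 ]
rest 0.2 200 [ 0.487 -0.151]
rest 0.25 120 [ 0.544 -0.122]
rest 0.25 200 [ 0.474 -0.157]
rest 0.3 120 [ 0.541 -0.124]
rest 0.3 200 [ 0.461 -0.164]
```

```bash
python3 -m creep '[1,0.035,-0.038,0,0.055, 1,0.035,-0.038,0,0.055, 1,0.035,-0.038,0,0.055, 1,0.035,-0.038,0,0.055, 1,0.035,-0.038,0,0.055, 1,0.035,-0.038,0,0.055, 1,0.035,-0.038,0,0.055, 1,0.035,-0.038,-0.01,0.055, 1,0.035,-0.038,-0.02,0.055]' 30
```

```text
time: 1.38
tool_pos: [0.5537, 0.1199, 0.222]
tool_rot: [3.141, 0.004, -3.081]
contact_force: [-0.5, 0.7, -1.6]
opening: 0.0918
```

Run:
```python
from h import *
c=snap("wrist","w1.png");s=telemetry.observe();print(s["tool_pos"],s["tool_rot"])
```

```text
[0.55631589 0.11478581 0.2183861 ] [-3.13937200e+00  1.58189038e-03 -3.08168898e+00]
```

View pics/w1.png

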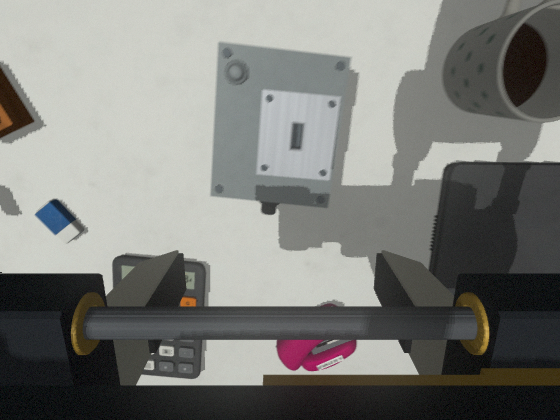

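The slot is at pixel (297,135) in the white plate, whose centre is near (299,134). I'll measure both.

```bash
cat > m.py <<'E'
from h import *
def lock(c,b=(255,85,345,185)):
    v=cv2.cvtColor(c["image"],cv2.COLOR_RGB2HSV)[...,2]
    x0,y0,x1,y1=b
    def win(m,x0,y0,x1,y1):
        o=np.zeros(m.shape,np.uint8);o[y0:y1,x0:x1]=m[y0:y1,x0:x1];return o
    pl=win(v>170,x0,y0,x1,y1); pl=cv2.morphologyEx(pl,cv2.MORPH_OPEN,np.ones((3,3)))
    cs,_=cv2.findContours(pl,cv2.RETR_EXTERNAL,cv2.CHAIN_APPROX_NONE);k=max(cs,key=cv2.contourArea)
    P=rect(c,pl,.065,"plate")
    m=np.zeros_like(pl);cv2.drawContours(m,[k],-1,1,-1)
    (cx,cy)=k[:,0,:].mean(0); w=(x1-x0)//5
    for th in (90,120,150):
        d=m*(v<th); d2=win(d,int(cx-w),int(cy-w*1.6),int(cx+w),int(cy+w*1.6))
        rect(c,d2,.065,f"slot<{th}")
E
python3 - <<'E'
from m import *
c=read_camera("wrist");lock(c)
cv2.imwrite("pics/w1c.png",cv2.resize(c["image"][80:190,250:350,::-1],None,fx=5,fy=5,interpolation=cv2.INTER_CUBIC))
E
```

```text
plate centre [504.4 131. ] size 65.6 59.4 long-axis deg -1.6 px [305.4 130.7]
slot<90 centre [504.3 130.9] size 19.0 7.2 long-axis deg -1.6 px [305.4 132.8]
slot<120 centre [504.3 130.8] size 20.0 8.1 long-axis deg -1.6 px [305.3 133.2]
slot<150 centre [504.4 130.9] size 21.5 9.8 long-axis deg -1.2 px [304.9 132.9]
```

View pics/w1c.png

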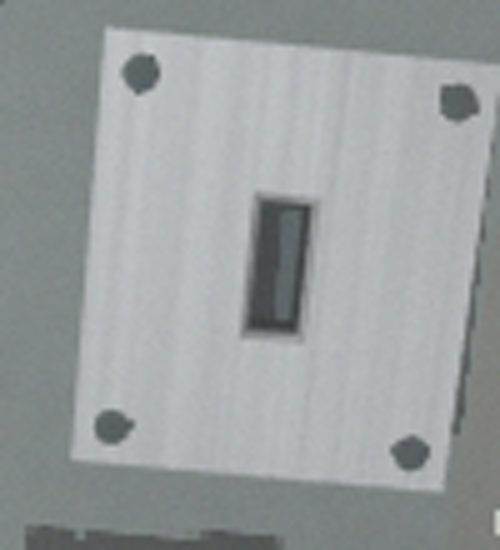

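```bash
python3 -m creep '[1,-0.005,-0.045,-0.002,0.08, 1,-0.005,-0.05,-0.002,0.08, 1,-0.005,-0.05,-0.002,0.08, 1,-0.005,-0.05,-0.002,0.08, 1,-0.005,-0.04,0,0.08, 1,0,0,0,0, 1,0,0,0,0]'
python3 - <<'E'
from h import *
c=snap("wrist","w2.png");s=telemetry.observe();print(s["tool_pos"],s["tool_rot"])
E
```

```text
time: 2.35
tool_pos: [0.5265, -0.1208, 0.2104]
tool_rot: [3.14, -0.002, -2.675]
contact_force: [0.4, -0.7, -0.6]
opening: 0.0918
[ 0.52653116 -0.1205978   0.21037449] [ 3.13970629e+00 -2.30892194e-03 -2.67399591e+00]
```

View pics/w2.png

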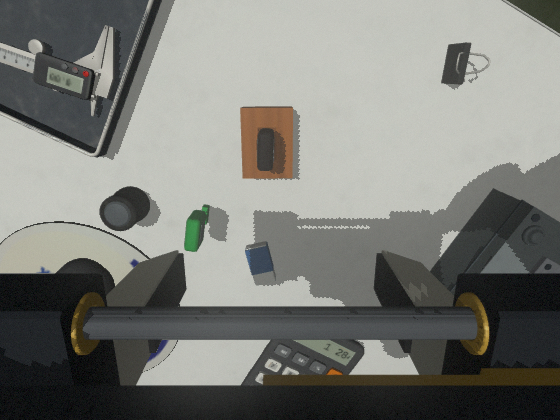

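The rest is at (267,142), with the black bow at (265,149) in line with it. The green key at (195,230) and the loupe at (125,208) are well clear.

Run:
```python
from h import *
c=read_camera("wrist");h=cv2.cvtColor(c["image"],cv2.COLOR_RGB2HSV)
b=np.zeros(h.shape[:2],np.uint8);b[100:186,235:305]=1
w=(b*((h[...,1]>90)&(h[...,0]<25))).astype(np.uint8);w=cv2.morphologyEx(w,cv2.MORPH_CLOSE,np.ones((21,21)))
rect(c,w,.03,"rest");rect(c,b*(h[...,2]<70)*(h[...,1]<90),.072,"bow@72");rect(c,b*(h[...,2]<70)*(h[...,1]<90),.058,"bow@58")
cv2.imwrite("pics/w2c.png",cv2.resize(c["image"][100:190,230:310,::-1],None,fx=6,fy=6,interpolation=cv2.INTER_CUBIC))
```

```text
rest centre [ 495.4 -149.1] size 59.4 43.6 long-axis deg 26.7 px [266.8 141.9]
bow@72 centre [ 494.6 -149.4] size 31.4 11.4 long-axis deg 23.8 px [265.2 148.8]
bow@58 centre [ 496.7 -148.9] size 33.1 12.0 long-axis deg 23.8 px [265.2 148.8]
```

View pics/w2c.png

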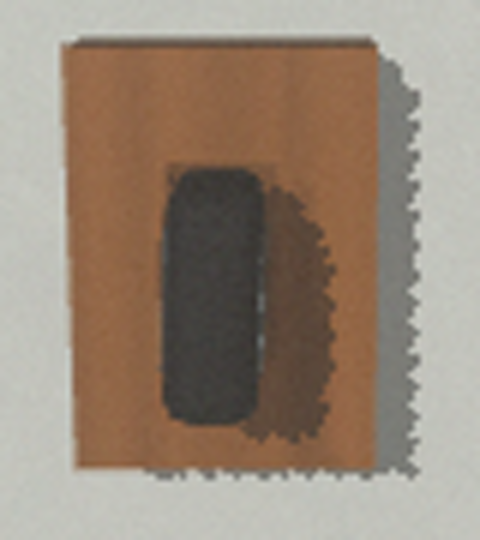

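```bash
python3 -m creep '[0.5,-0.016,-0.014,-0.02,0, 0.5,-0.0155,-0.0142,-0.03,0, 0.5,0,0,-0.04,0, 0.5,0,0,-0.02,0, 0.5,0,0,0,0, 0.5,0,0,0,0]'
python3 - <<'E'
from h import *
c=snap("wrist","w3.png");s=telemetry.observe();print(s["tool_pos"],s["tool_rot"])
E
```

```text
time: 3.2
tool_pos: [0.4966, -0.1426, 0.0997]
tool_rot: [-3.141, 0.001, -2.665]
contact_force: [0.8, -0.0, 1.2]
opening: 0.0461
[ 0.49659009 -0.14262556  0.09978279] [-3.14056085e+00  1.34106404e-03 -2.66529013e+00]
```

View pics/w3.png

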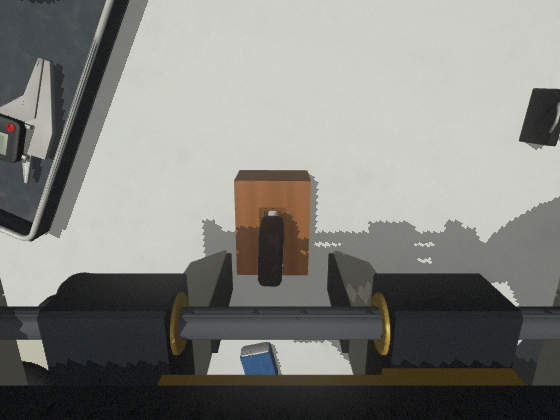

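```bash
python3 -m creep '[0.5,-0.0016,-0.006,-0.01,0, 0.5,0,0,-0.012,0, 0.5,0,0,-0.01,0, 0.5,0,0,0,0, 0.5,0,0,0,0]'
python3 - <<'E'
from h import *
c=snap("wrist","w4.png");c2=snap("scene","s4.png",(250,200,390,320),4);s=telemetry.observe();print(s["tool_pos"],s["tool_rot"])
E
```

```text
time: 3.88
tool_pos: [0.4956, -0.1493, 0.0668]
tool_rot: [-3.139, 0.003, -2.665]
contact_force: [-0.4, -0.2, 0.6]
opening: 0.0457
[ 0.49566096 -0.14923146  0.06702906] [-3.13833878e+00  3.07081010e-03 -2.66524750e+00]
```

View pics/w4.png

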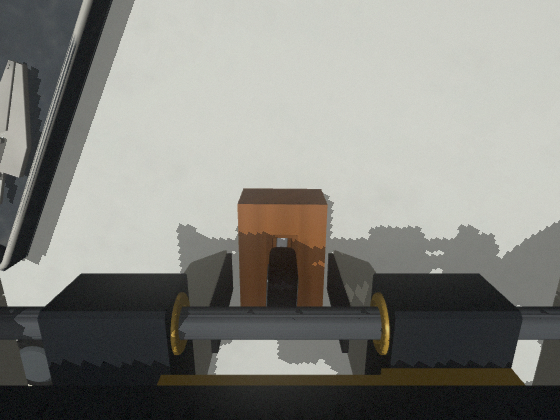

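View pics/s4.png

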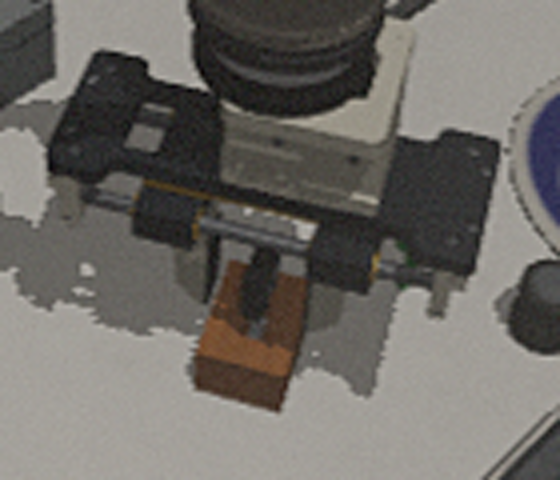

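The bow is at u≈282, between the pads and within about 1 mm of their centre. Closing.

```bash
python3 -m creep '[0.15,0,0,0,0, 0.15,0,0,0,0, 0.15,0,0,0,0, 0,0,0,0,0, 0,0,0,0,0, 0,0,0,0,0, 0,0,0,0,0]' 25
python3 - <<'E'
from h import *
c=snap("wrist","w5.png");s=telemetry.observe();print(s["tool_pos"],s["tool_rot"],s["torque"])
E
```

```text
time: 4.85
tool_pos: [0.496, -0.1494, 0.0677]
tool_rot: [-3.137, 0.004, -2.665]
contact_force: [0.3, -0.1, 0.1]
opening: 0.0116
[ 0.49601535 -0.1493491   0.06769983] [-3.13727875  0.00390276 -2.66519155] [ 0.09782549  0.0607201  -0.01509847]
```

View pics/w5.png

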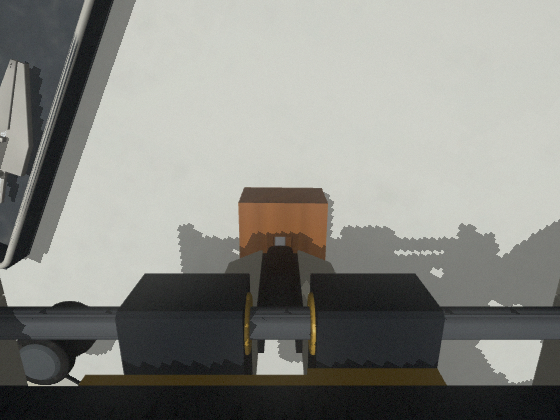

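```bash
python3 -m creep '[0,0,0,0.008,0, 0,0,0,0.01,0, 0,0,0,0.02,0, 0,0,0,0.03,0, 0,0,0,0.03,0, 0,0,0,0.01,0, 0,0,0,0,0, 0,0,0,0,0]'
python3 - <<'E'
from h import *
c=snap("wrist","w6.png");c2=snap("scene","s6.png",(250,180,390,300),4);s=telemetry.observe();print(s["tool_pos"],s["tool_rot"],s["torque"])
E
```

```text
time: 5.9
tool_pos: [0.4951, -0.1489, 0.1809]
tool_rot: [-3.137, 0.004, -2.665]
contact_force: [0.0, -0.2, -0.8]
opening: 0.0119
[ 0.49506673 -0.14887695  0.18069085] [-3.1379291   0.00346061 -2.66518907] [ 0.06564221  0.03063643 -0.03569194]
```

View pics/w6.png

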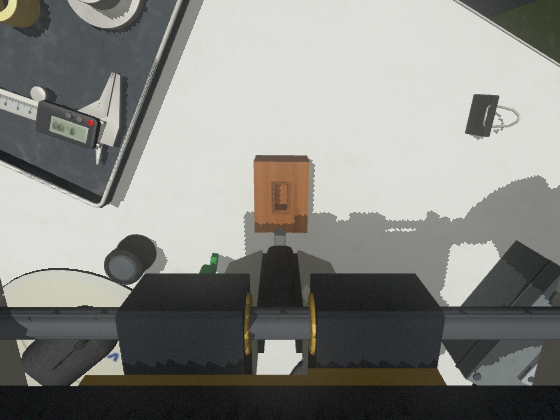

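View pics/s6.png

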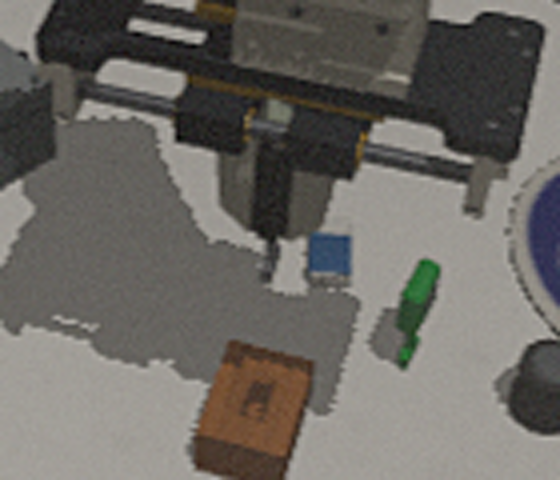

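The key is out and held; the empty rest slot is at (281,196). I'll measure that slot against the grip pose to check the calibration.

Run:
```python
from h import *
c=read_camera("wrist");s=telemetry.observe();v=cv2.cvtColor(c["image"],cv2.COLOR_RGB2HSV)[...,2]
h=cv2.cvtColor(c["image"],cv2.COLOR_RGB2HSV)
b=np.zeros(h.shape[:2],np.uint8);b[140:233,248:315]=1
w=(b*((h[...,1]>90)&(h[...,0]<25))).astype(np.uint8);w=cv2.morphologyEx(w,cv2.MORPH_CLOSE,np.ones((9,9)))
rect(c,w,.03,"rest")
p=s["tool_pos"];print(proj(c,[p-[0,0,.0577],p-[0,0,.0237+.0]]))
cv2.imwrite("pics/w6c.png",cv2.resize(c["image"][150:270,230:330,::-1],None,fx=5,fy=5,interpolation=cv2.INTER_CUBIC))
print(cast(c,[[273,182],[288,182],[273,211],[288,211]],.03))
```

```text
rest centre [ 495.6 -149.2] size 60.0 43.7 long-axis deg 26.8 px [280.7 196.3]
[[281.23607817 243.11233407]
 [281.27014515 271.50606116]]
[[ 0.4867851  -0.16057754  0.03      ]
 [ 0.48128324 -0.14991634  0.03      ]
 [ 0.50857579 -0.14951042  0.03      ]
 [ 0.50292881 -0.13857703  0.03      ]]
```

View pics/w6c.png

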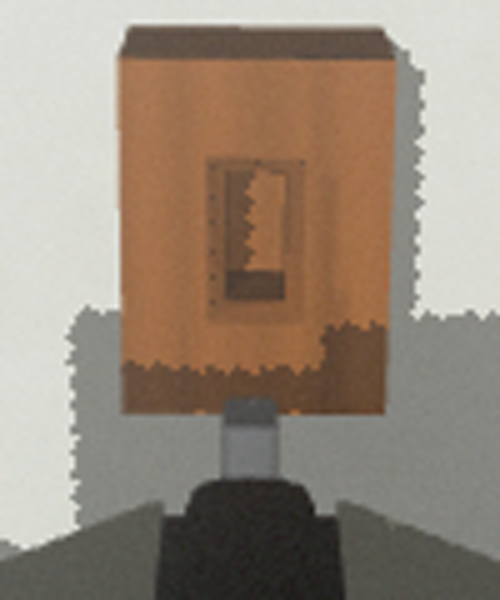

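```bash
python3 -m creep '[0,0.007,0.04,0.004,-0.07, 0,0.007,0.04,0.004,-0.07, 0,0.007,0.04,0.004,-0.07, 0,0.007,0.04,0.004,-0.07, 0,0.007,0.04,0.004,-0.07, 0,0.007,0.04,0,-0.07, 0,0.005,0.02,0,-0.07, 0,0,0,0,0, 0,0,0,0,0, 0,0,0,0,0]'
python3 - <<'E'
from m import *
c=snap("wrist","w7.png");s=telemetry.observe();print(s["tool_pos"],s["tool_rot"],s["torque"])
E
```

```text
time: 7.3
tool_pos: [0.5405, 0.1175, 0.1943]
tool_rot: [-3.14, -0.008, 3.111]
contact_force: [0.2, -0.5, -0.7]
opening: 0.0119
[0.54049104 0.11747339 0.19432784] [-3.13972744 -0.00772131  3.11097719] [ 0.03969525  0.00707588 -0.03034456]
```

View pics/w7.png

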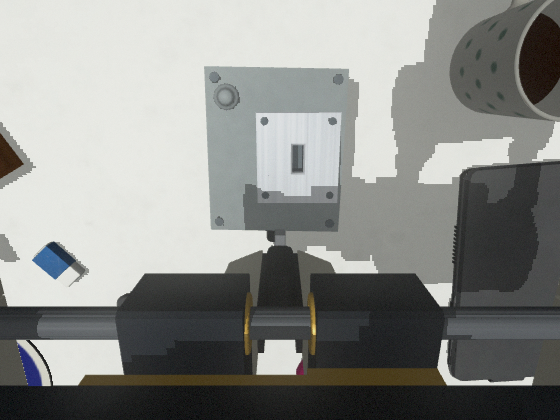

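Run:
```python
from m import *
c=read_camera("wrist");lock(c,(250,108,350,193))
v=cv2.cvtColor(c["image"],cv2.COLOR_RGB2HSV)[...,2]
d=np.zeros(v.shape,np.uint8);d[140:178,286:310]=(v<130)[140:178,286:310]
rect(c,d,.065,"slot")
g=np.zeros(v.shape,np.uint8);g[62:228,200:352]=cv2.inRange(v,100,165)[62:228,200:352]
cv2.imwrite("pics/w7c.png",cv2.resize(c["image"][105:215,245:350,::-1],None,fx=5,fy=5,interpolation=cv2.INTER_CUBIC))
# box top corners by eye (px in w7): 
print(cast(c,[[205,67],[350,69],[210,229],[338,232]],.06))
```

```text
plate centre [500.6 131.1] size 60.4 57.8 long-axis deg 88.2 px [297.4 150.6]
slot<90 centre [511.7 130.8] size 6.6 2.2 long-axis deg 88.2 px [297.3 169.1]
slot<120 centre [504.2 130.7] size 19.0 7.8 long-axis deg -3.6 px [298.3 158.4]
slot<150 centre [504.5 130.9] size 19.8 8.0 long-axis deg -1.2 px [297.3 158.3]
slot centre [504.5 130.9] size 19.7 7.9 long-axis deg -1.2 px [297.3 158.1]
[[0.43991494 0.06854824 0.06      ]
 [0.44437647 0.16833377 0.06      ]
 [0.55867988 0.0615074  0.06      ]
 [0.56429995 0.16196859 0.06      ]]
```

View pics/w7c.png

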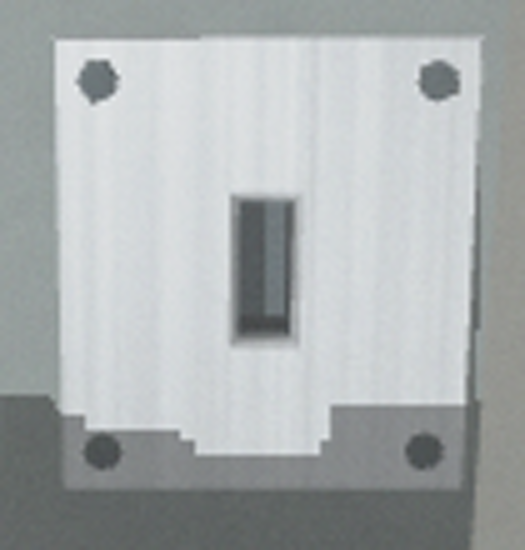

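The slot measures (504.5, 130.9) mm at about −1.5°. Against the box that is roughly 2 and 4 mm off the nominal point, which fits the description. Moving over it.

```bash
python3 -m creep '[0,-0.018,0.0067,-0.01,0.008, 0,-0.018,0.0067,-0.015,0, 0,0,0,-0.018,0, 0,0,0,-0.01,0, 0,0,0,0,0, 0,0,0,0,0, 0,0,0,0,0]'
python3 - <<'E'
from m import *
c=snap("wrist","w8.png",(200,150,360,290),4);c2=snap("scene","s8.png",(180,140,280,250),5);s=telemetry.observe();print(s["tool_pos"],s["tool_rot"],s["torque"],s["contact_force"])
E
```

```text
time: 8.28
tool_pos: [0.5053, 0.1283, 0.1421]
tool_rot: [-3.14, -0.003, 3.115]
contact_force: [-0.0, 0.5, -0.7]
opening: 0.0117
[0.50523889 0.12833715 0.14209723] [-3.14010257e+00 -2.90271054e-03  3.11523949e+00] [0.04307986 0.00993118 0.07311233] [ 0.10155781 -0.64712498 -0.35263459]
```

View pics/w8.png

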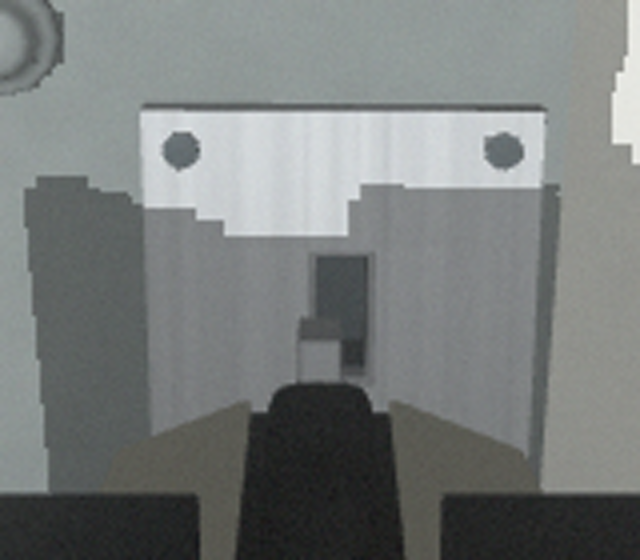

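View pics/s8.png

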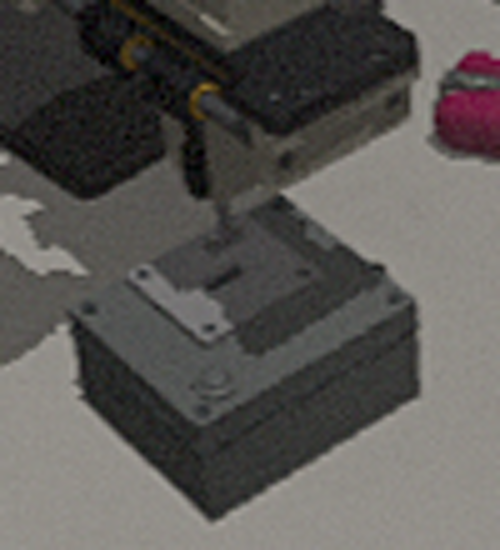

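```bash
python3 -m creep '[0,-0.0008,0.0026,0,0, 0,0,0,-0.004,0, 0,0,0,-0.004,0, 0,0,0,0,0, 0,0,0,0,0]'
python3 - <<'E'
from m import *
c=snap("wrist","w9.png",(200,150,360,290),4);s=telemetry.observe();print(s["tool_pos"],s["tool_rot"],s["torque"],s["contact_force"])
E
```

```text
time: 9.0
tool_pos: [0.5044, 0.1313, 0.1336]
tool_rot: [-3.14, -0.003, 3.115]
contact_force: [0.2, 0.1, -1.0]
opening: 0.0118
[0.50433666 0.13123329 0.13365204] [-3.14010611e+00 -2.81594124e-03  3.11547867e+00] [ 0.09999381  0.0201557  -0.01704045] [ 0.03923627 -0.4593153  -0.34965917]
```

View pics/w9.png

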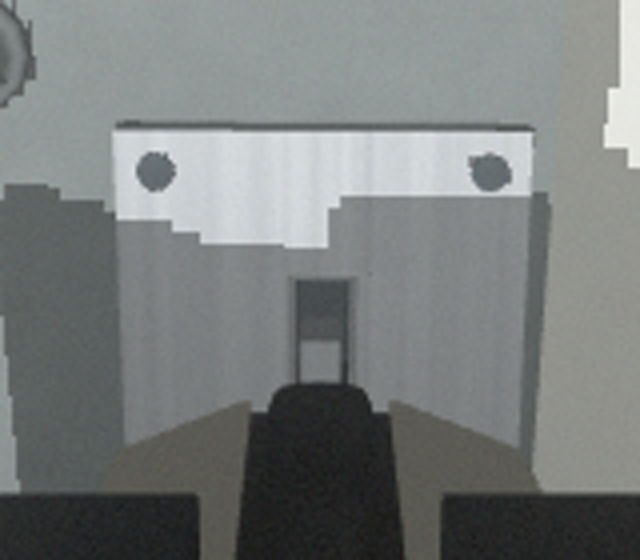

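The bar is at u=321 and the slot at 323 in the crop, so they are aligned. Descending in small steps while watching the force.

```bash
python3 -m creep '[0,0,0,-0.003,0, 0,0,0,-0.003,0, 0,0,0,-0.003,0, 0,0,0,-0.002,0, 0,0,0,0,0]'; python3 -m creep '[0,0,0,-0.002,0, 0,0,0,-0.002,0, 0,0,0,0,0]'
```

```text
time: 9.68
tool_pos: [0.5043, 0.1312, 0.1218]
tool_rot: [-3.14, -0.003, 3.115]
contact_force: [0.3, 0.1, -0.7]
opening: 0.0119
time: 10.05
tool_pos: [0.5044, 0.1312, 0.1176]
tool_rot: [-3.14, -0.003, 3.115]
contact_force: [0.1, -0.5, -1.0]
opening: 0.0116
```

```bash
python3 -m creep '[0,0,0,-0.002,0, 0,0,0,-0.002,0, 0,0,0,-0.002,0, 0,0,0,0,0]'; python3 -m creep '[0,0,0,-0.002,0, 0,0,0,-0.002,0, 0,0,0,0,0]';python3 -m creep '[0,0,0,-0.001,0, 0,0,0,-0.001,0, 0,0,0,0,0]'
```

```text
time: 10.55
tool_pos: [0.5044, 0.1312, 0.1112]
tool_rot: [-3.14, -0.003, 3.115]
contact_force: [0.2, 0.2, -0.2]
opening: 0.0117
time: 10.92
tool_pos: [0.5044, 0.1312, 0.1069]
tool_rot: [-3.14, -0.003, 3.115]
contact_force: [-0.4, -0.2, 0.2]
opening: 0.0117
time: 11.3
tool_pos: [0.5045, 0.1312, 0.1052]
tool_rot: [-3.14, -0.002, 3.115]
contact_force: [-0.1, -0.1, 1.1]
opening: 0.012
```

```bash
python3 -m creep '[0,0,0,-0.001,0, 0,0,0,0,0]';python3 -m creep '[0,0,0,-0.001,0, 0,0,0,0,0]'; python3 -m creep '[0,0,0,-0.001,0, 0,0,0,0,0]'
```

```text
time: 11.55
tool_pos: [0.5047, 0.1312, 0.1053]
tool_rot: [-3.14, -0.001, 3.115]
contact_force: [0.6, 0.6, -0.1]
opening: 0.0117
time: 11.8
tool_pos: [0.5048, 0.1313, 0.1052]
tool_rot: [-3.14, -0.0, 3.116]
contact_force: [-1.2, 0.2, -0.5]
opening: 0.012
time: 12.05
tool_pos: [0.5049, 0.1313, 0.1052]
tool_rot: [-3.14, 0.0, 3.116]
contact_force: [-1.0, -0.3, 0.1]
opening: 0.0122
```

The key bottoms at z=0.1052, exactly the expected floor height. Turning clockwise now (negative yaw), feeling the moment.

```bash
cat > t.py <<'E'
from cell import telemetry
import numpy as np
s=telemetry.observe();print("yaw",round(s["tool_rot"][2],4),"tz",s["torque"].round(3),"F",s["contact_force"].round(1),"p",s["tool_pos"].round(4),"rp",s["tool_rot"][:2].round(3),"q6",s["qpos"][5].round(3),"jt6",s["joint_efforts"][5].round(3))
E
python3 t.py
python3 -m creep '[0,0,0,0,-0.05, 0,0,0,0,-0.05, 0,0,0,0,0]' >/dev/null;python3 t.py
python3 -m creep '[0,0,0,0,-0.05, 0,0,0,0,-0.05, 0,0,0,0,0]' >/dev/null;python3 t.py
python3 -m creep '[0,0,0,0,-0.05, 0,0,0,0,-0.05, 0,0,0,0,0]' >/dev/null;python3 t.py
```

```text
yaw 3.1157 tz [ 0.041  0.153 -0.01 ] F [-1.  -0.3  0.1] p [0.5049 0.1313 0.1052] rp [-3.14  0.  ] q6 -1.436 jt6 -0.001
yaw 3.0133 tz [-0.01   0.351  0.015] F [-0.5  0.   5.1] p [0.5051 0.1315 0.1051] rp [-3.141e+00  1.000e-03] q6 -1.333 jt6 0.266
yaw 2.9146 tz [ 0.002  0.269 -0.004] F [-1.2  0.8  3.6] p [0.505  0.1314 0.1051] rp [-3.14e+00  1.00e-03] q6 -1.235 jt6 0.298
yaw 2.8178 tz [-0.041  0.303 -0.004] F [-2.6 -0.4  4.3] p [0.505  0.1313 0.1051] rp [-3.14e+00  1.00e-03] q6 -1.138 jt6 0.299
```

```bash
python3 -m creep '[0,0,0,0,-0.06, 0,0,0,0,-0.06, 0,0,0,0,-0.06, 0,0,0,0,0]' >/dev/null;python3 t.py
python3 -m creep '[0,0,0,0,-0.06, 0,0,0,0,-0.06, 0,0,0,0,-0.06, 0,0,0,0,0]' >/dev/null;python3 t.py
python3 -m creep '[0,0,0,0,-0.06, 0,0,0,0,-0.06, 0,0,0,0,-0.06, 0,0,0,0,0]' >/dev/null;python3 t.py
python3 -m creep '[0,0,0,0,-0.06, 0,0,0,0,-0.06, 0,0,0,0,0]' >/dev/null;python3 t.py
```

```text
yaw 2.6418 tz [-0.043  0.292  0.028] F [-1.6 -0.2  3. ] p [0.505  0.1311 0.1051] rp [-3.14e+00  1.00e-03] q6 -0.962 jt6 0.35
yaw 2.4677 tz [-0.046  0.33  -0.036] F [-1.6  0.4  3.5] p [0.5049 0.131  0.1051] rp [-3.139e+00  1.000e-03] q6 -0.787 jt6 0.351
yaw 2.2945 tz [-0.083  0.279  0.023] F [-1.7 -0.2  3.4] p [0.5048 0.1308 0.1051] rp [-3.139e+00  1.000e-03] q6 -0.614 jt6 0.351
yaw 2.1807 tz [-0.144  0.319  0.026] F [-1.4 -1.   3.9] p [0.5048 0.1308 0.1051] rp [-3.139e+00  1.000e-03] q6 -0.501 jt6 0.348
```

```bash
for i in 1 ; do python3 -m creep '[0,0,0,0,-0.04, 0,0,0,0,-0.04, 0,0,0,0,0]' >/dev/null;python3 t.py; done
python3 -m creep '[0,0,0,0,-0.04, 0,0,0,0,-0.04, 0,0,0,0,0]' >/dev/null;python3 t.py
python3 -m creep '[0,0,0,0,-0.04, 0,0,0,0,0]' >/dev/null;python3 t.py
python3 -m creep '[0,0,0,0,-0.04, 0,0,0,0,0]' >/dev/null;python3 t.py
python3 - <<'E'
from h import *
snap("wrist","w10.png",(200,150,360,290),4)
E
```

```text
yaw 2.1007 tz [-0.144  0.34   0.032] F [-1.8 -1.1  3.6] p [0.5047 0.1307 0.1051] rp [-3.139e+00  1.000e-03] q6 -0.421 jt6 0.245
yaw 2.0219 tz [-0.161  0.322  0.026] F [-1.4 -0.3  3.7] p [0.5047 0.1306 0.1051] rp [-3.138e+00  1.000e-03] q6 -0.342 jt6 0.251
yaw 1.9842 tz [-0.134  0.37   0.033] F [-0.7  0.5  4.4] p [0.5046 0.1307 0.1051] rp [-3.138e+00  1.000e-03] q6 -0.305 jt6 0.249
yaw 1.9467 tz [-0.181  0.346  0.052] F [-1.7 -0.8  4. ] p [0.5046 0.1306 0.1051] rp [-3.138e+00  1.000e-03] q6 -0.267 jt6 0.249
```

View pics/w10.png

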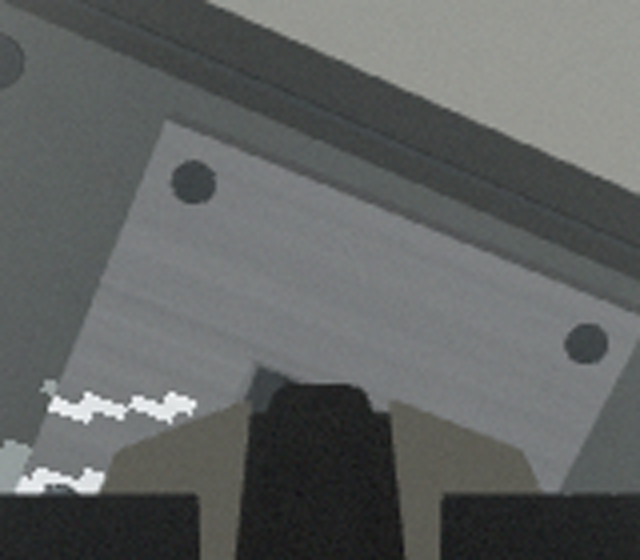

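```bash
for x in 1; do python3 -m creep '[0,0,0,0,-0.03, 0,0,0,0,0]' >/dev/null;python3 t.py
python3 -m creep '[0,0,0,0,-0.03, 0,0,0,0,0]' >/dev/null;python3 t.py
python3 -m creep '[0,0,0,0,-0.03, 0,0,0,0,0]' >/dev/null;python3 t.py; done
```

```text
yaw 1.9166 tz [-0.249  0.434  0.093] F [-1.   0.1  4.6] p [0.5046 0.1306 0.1051] rp [-3.138e+00  1.000e-03] q6 -0.237 jt6 0.185
yaw 1.8849 tz [-0.202  0.36   0.106] F [-1.5 -1.2  3.2] p [0.5046 0.1306 0.1051] rp [-3.138e+00  1.000e-03] q6 -0.206 jt6 0.191
yaw 1.8529 tz [-0.192  0.391  0.036] F [-2.  -1.4  3.9] p [0.5045 0.1306 0.1051] rp [-3.138e+00  1.000e-03] q6 -0.174 jt6 0.192
```

```bash
python3 -m creep '[0,0,0,0,-0.03, 0,0,0,0,0]' >/dev/null;python3 t.py
python3 -m creep '[0,0,0,0,-0.03, 0,0,0,0,0]' >/dev/null;python3 t.py
python3 -m creep '[0,0,0,0,-0.03, 0,0,0,0,0]' >/dev/null;python3 t.py
```

```text
yaw 1.8207 tz [-0.21   0.378  0.098] F [-2.3 -0.5  4.2] p [0.5045 0.1305 0.1051] rp [-3.138e+00  1.000e-03] q6 -0.142 jt6 0.193
yaw 1.7886 tz [-0.224  0.424  0.099] F [-2.  -0.4  4.3] p [0.5045 0.1305 0.1051] rp [-3.138e+00  1.000e-03] q6 -0.11 jt6 0.193
yaw 1.7565 tz [-0.289  0.397  0.09 ] F [-2.4 -0.3  4.4] p [0.5045 0.1305 0.1052] rp [-3.138e+00  1.000e-03] q6 -0.078 jt6 0.193
```

```bash
python3 -m creep '[0,0,0,0,-0.03, 0,0,0,0,0]' >/dev/null;python3 t.py
python3 -m creep '[0,0,0,0,-0.03, 0,0,0,0,0]' >/dev/null;python3 t.py
```

```text
yaw 1.7244 tz [-0.235  0.46   0.068] F [-1.4 -1.5  5.1] p [0.5044 0.1305 0.1051] rp [-3.138e+00  1.000e-03] q6 -0.046 jt6 0.193
yaw 1.6924 tz [-0.229  0.448  0.138] F [-1.6 -0.   5.3] p [0.5044 0.1305 0.1051] rp [-3.138e+00  1.000e-03] q6 -0.014 jt6 0.295
```

Run:
```python
from h import *
snap("wrist","w11.png",(200,150,360,290),4)
snap("scene","s11.png",(180,120,280,230),5)
```

```text
(no output)
```

View pics/w11.png

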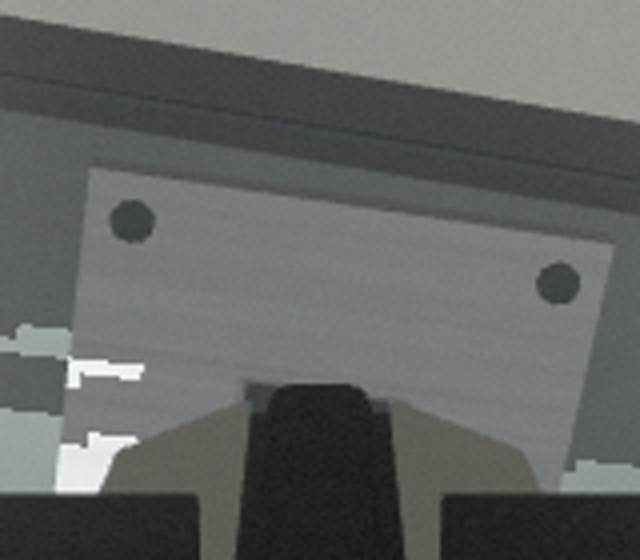

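View pics/s11.png

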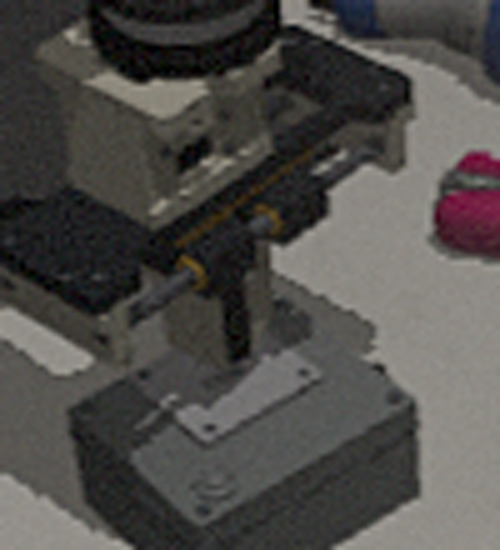

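```bash
python3 t.py; python3 -m creep '[0,0,0,0,-0.02, 0,0,0,0,0]' >/dev/null;python3 t.py
python3 -m creep '[0,0,0,0,-0.02, 0,0,0,0,0]' >/dev/null;python3 t.py
```

```text
yaw 1.6931 tz [-0.197  0.449  0.141] F [-2.1 -0.7  5. ] p [0.5044 0.1305 0.1051] rp [-3.138e+00  1.000e-03] q6 -0.015 jt6 0.175
yaw 1.6722 tz [-0.126  0.411  0.213] F [-2.5 -0.5  5.1] p [0.5044 0.1306 0.1051] rp [-3.138e+00  1.000e-03] q6 0.006 jt6 0.337
yaw 1.6513 tz [-0.218  0.476  0.379] F [-2.6 -0.7  4.6] p [0.5044 0.1306 0.1051] rp [-3.138e+00  1.000e-03] q6 0.027 jt6 0.434
```

The moment rose from 0.1 to 0.38 Nm over the last 0.04 rad, so this is the clockwise stop, about 1.45 rad of key turn including play. Now turning back.

```bash
python3 -m creep '[0,0,0,0,0.06, 0,0,0,0,0.06, 0,0,0,0,0.06, 0,0,0,0,0]' >/dev/null;python3 t.py
python3 -m creep '[0,0,0,0,0.08, 0,0,0,0,0.08, 0,0,0,0,0.08, 0,0,0,0,0.08, 0,0,0,0,0]' >/dev/null;python3 t.py
python3 -m creep '[0,0,0,0,0.08, 0,0,0,0,0.08, 0,0,0,0,0.08, 0,0,0,0,0.08, 0,0,0,0,0]' >/dev/null;python3 t.py
python3 -m creep '[0,0,0,0,0.08, 0,0,0,0,0.08, 0,0,0,0,0.08, 0,0,0,0,0.08, 0,0,0,0,0]' >/dev/null;python3 t.py
```

```text
yaw 1.8337 tz [-0.191  0.412  0.058] F [-2.1  0.1  4.3] p [0.5051 0.1307 0.1051] rp [-3.139e+00  1.000e-03] q6 -0.155 jt6 -0.311
yaw 2.1534 tz [-0.114  0.315 -0.018] F [-2.  -0.1  4.2] p [0.5046 0.1306 0.1051] rp [-3.138 -0.   ] q6 -0.475 jt6 -0.447
yaw 2.4674 tz [-0.078  0.333  0.011] F [-0.5 -0.6  4.2] p [0.5049 0.1308 0.1051] rp [-3.139 -0.   ] q6 -0.789 jt6 -0.452
yaw 2.7784 tz [-0.091  0.314 -0.022] F [-1.6  0.1  3.6] p [0.505  0.131  0.1051] rp [-3.14e+00 -1.00e-03] q6 -1.1 jt6 -0.456
```

```bash
python3 -m creep '[0,0,0,0,0.06, 0,0,0,0,0.06, 0,0,0,0,0.06, 0,0,0,0,0]' >/dev/null;python3 t.py
python3 -m creep '[0,0,0,0,0.05, 0,0,0,0,0.05, 0,0,0,0,0]' >/dev/null;python3 t.py
python3 -m creep '[0,0,0,0,0.04, 0,0,0,0,0.03, 0,0,0,0,0]' >/dev/null;python3 t.py
python3 -m creep '[0,0,0,0,0.03, 0,0,0,0,0]' >/dev/null;python3 t.py
python3 -m creep '[0,0,0,0,0.03, 0,0,0,0,0]' >/dev/null;python3 t.py
```

```text
yaw 2.9477 tz [ 0.005  0.238 -0.073] F [-0.2 -0.1  3.4] p [0.5051 0.1312 0.1051] rp [-3.141e+00 -1.000e-03] q6 -1.269 jt6 -0.355
yaw 3.0395 tz [ 0.031  0.315 -0.032] F [-1.5 -0.8  4.2] p [0.5051 0.1313 0.1051] rp [-3.141 -0.   ] q6 -1.361 jt6 -0.301
yaw 3.1101 tz [-0.004  0.274 -0.063] F [-0.9  0.4  3.7] p [0.5051 0.1313 0.1051] rp [-3.141e+00 -1.000e-03] q6 -1.431 jt6 -0.193
yaw -3.1415 tz [ 0.041  0.284 -0.07 ] F [-1.   0.5  4.6] p [0.5051 0.1314 0.1051] rp [-3.141 -0.   ] q6 -1.463 jt6 -0.189
yaw -3.1096 tz [ 0.077  0.325 -0.011] F [-0.9  0.6  2. ] p [0.5051 0.1314 0.1051] rp [-3.141 -0.   ] q6 -1.495 jt6 -0.191
```

```bash
python3 -m creep '[0,0,0,0,0.025, 0,0,0,0,0]' >/dev/null;python3 t.py
python3 -m creep '[0,0,0,0,0.025, 0,0,0,0,0]' >/dev/null;python3 t.py
python3 -m creep '[0,0,0,0,0.02, 0,0,0,0,0]' >/dev/null;python3 t.py
```

```text
yaw -3.0829 tz [ 0.075  0.276 -0.06 ] F [-1.1  1.6  2.9] p [0.5051 0.1314 0.1051] rp [-3.141e+00 -1.000e-03] q6 -1.522 jt6 -0.17
yaw -3.0561 tz [ 0.141  0.241 -0.046] F [-0.5  1.1  4. ] p [0.5051 0.1314 0.1051] rp [-3.141 -0.   ] q6 -1.548 jt6 -0.17
yaw -3.0347 tz [ 0.116  0.315 -0.033] F [-1.6  0.5  3.2] p [0.5051 0.1315 0.1051] rp [-3.141 -0.   ] q6 -1.57 jt6 -0.148
```

```bash
python3 -m creep '[0,0,0,0,0.02, 0,0,0,0,0]' >/dev/null;python3 t.py
python3 -m creep '[0,0,0,0,0.02, 0,0,0,0,0]' >/dev/null;python3 t.py
python3 -m creep '[0,0,0,0,0.02, 0,0,0,0,0]' >/dev/null;python3 t.py
```

```text
yaw -3.0135 tz [ 0.131  0.31  -0.113] F [-1.1  0.1  3.7] p [0.5051 0.1315 0.1051] rp [-3.141 -0.   ] q6 -1.591 jt6 -0.217
yaw -2.9925 tz [ 0.123  0.294 -0.233] F [-1.1  0.2  3.5] p [0.5051 0.1315 0.1051] rp [ 3.142 -0.   ] q6 -1.612 jt6 -0.303
yaw -2.9715 tz [ 0.131  0.371 -0.302] F [-1.5  0.2  3.4] p [0.505  0.1315 0.1051] rp [ 3.141e+00 -1.000e-03] q6 -1.633 jt6 -0.349
```

Home stop felt as well, with the moment at −0.30 Nm. Travel between onsets is about 1.56 rad; less play, that is about 1.36. Relaxing back to the insertion angle, then drawing out.

```bash
python3 -m creep '[0,0,0,0,-0.06, 0,0,0,0,-0.06, 0,0,0,0,-0.06, 0,0,0,0,0]' >/dev/null;python3 t.py
python3 - <<'E'
from h import *
snap("wrist","w12.png",(200,150,360,290),4)
E
```

```text
yaw 3.1289 tz [ 0.121  0.275 -0.023] F [-1.3  0.5  3.4] p [0.5052 0.1315 0.1051] rp [-3.141 -0.   ] q6 -1.45 jt6 0.305
```

View pics/w12.png

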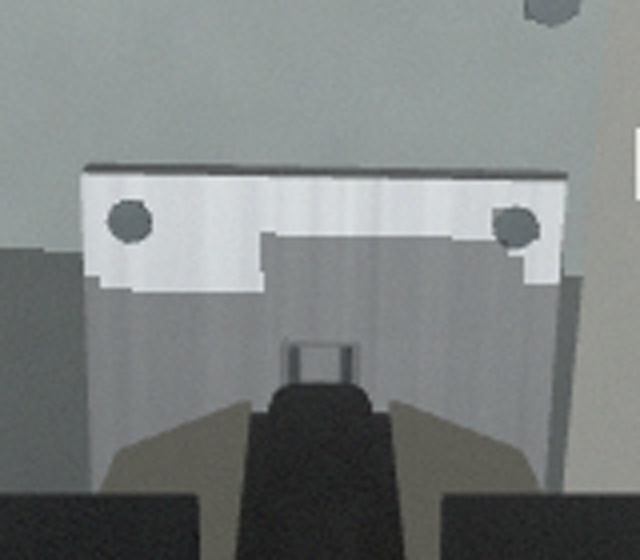

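The bar shows centred in the slot, between its edges at u≈287 and 357. Lifting gently.

```bash
python3 -m creep '[0,-0.0004,-0.0001,0.002,0, 0,0,0,0.002,0]' >/dev/null;python3 t.py
python3 -m creep '[0,0,0,0.002,0, 0,0,0,0.001,0]' >/dev/null;python3 t.py
python3 -m creep '[0,0,0,0.002,0, 0,0,0,0.002,0]' >/dev/null;python3 t.py
```

```text
yaw 3.1314 tz [ 0.005 -0.003 -0.006] F [-0.1  0.7 -0.7] p [0.5047 0.1313 0.1087] rp [-3.141e+00 -1.000e-03] q6 -1.452 jt6 0.001
yaw 3.1318 tz [ 0.078  0.017 -0.009] F [ 0.3 -0.5 -0. ] p [0.5048 0.1311 0.1118] rp [-3.141e+00 -1.000e-03] q6 -1.453 jt6 -0.001
yaw 3.1319 tz [ 0.035 -0.022 -0.025] F [-0.7  0.7 -0.1] p [0.5048 0.1311 0.1159] rp [-3.141e+00 -1.000e-03] q6 -1.453 jt6 -0.0
```

No resistance, so I'm drawing it out.

```bash
python3 -m creep '[0,0,0,0.003,0, 0,0,0,0.003,0, 0,0,0,0.004,0, 0,0,0,0.01,0, 0,0,0,0.02,0, 0,0,0,0.03,0, 0,0,0,0,0, 0,0,0,0,0]' >/dev/null;python3 t.py
python3 - <<'E'
from h import *
snap("wrist","w13.png",(200,100,360,290),3)
E
```

```text
yaw 3.132 tz [0.077 0.019 0.021] F [-0.3 -1.  -0.6] p [0.5046 0.1311 0.19  ] rp [-3.141  0.   ] q6 -1.453 jt6 -0.0
```

View pics/w13.png

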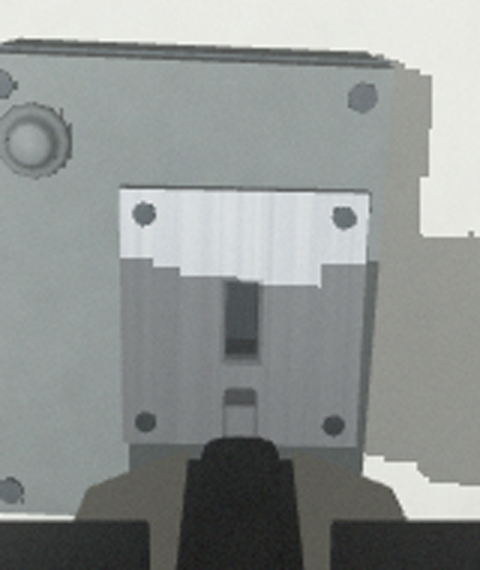

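The key is out and straight in the grip. Back to the rest.

```bash
python3 -m creep '[0,-0.0012,-0.04,0,0.07, 0,-0.0012,-0.04,0,0.07, 0,-0.0012,-0.04,0,0.07, 0,-0.0012,-0.04,0,0.07, 0,-0.0012,-0.04,0,0.07, 0,-0.0012,-0.04,0,0.07, 0,-0.0012,-0.035,0,0.066, 0,0,0,0,0, 0,0,0,0,0]' >/dev/null;python3 t.py
```

```text
yaw -2.6483 tz [0.068 0.064 0.015] F [-0.8  0.1 -0.3] p [ 0.4914 -0.1506  0.1816] rp [ 3.134 -0.011] q6 -2.506 jt6 -0.041
```

```bash
python3 -m creep '[0,0.0045,0.0012,-0.02,-0.017, 0,0,0,-0.03,0, 0,0,0,-0.02,0, 0,0,0,0,0, 0,0,0,0,0]' >/dev/null;python3 t.py
python3 - <<'E'
from h import *
c=snap("wrist","w14.png",(200,130,360,290),4)
h=cv2.cvtColor(c["image"],cv2.COLOR_RGB2HSV)
E
```

```text
yaw -2.6622 tz [ 0.029  0.002 -0.057] F [-0.4 -0.1 -0.5] p [ 0.4963 -0.1439  0.1098] rp [ 3.132 -0.011] q6 -2.477 jt6 0.002
```

View pics/w14.png

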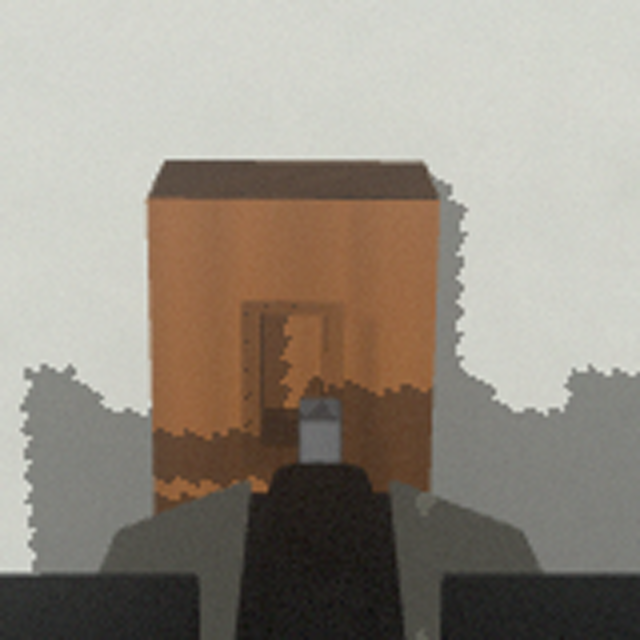

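```bash
python3 -m creep '[0,0.0003,-0.0056,0,0, 0,0,0,-0.006,0, 0,0,0,0,0, 0,0,0,0,0]' >/dev/null;python3 t.py
python3 - <<'E'
from h import *
c=snap("wrist","w15.png",(200,130,360,290),4)
E
```

```text
yaw -2.6626 tz [0.089 0.05  0.026] F [-0.2 -0.6 -0.4] p [ 0.4974 -0.1503  0.1052] rp [ 3.135 -0.009] q6 -2.487 jt6 -0.0
```

View pics/w15.png

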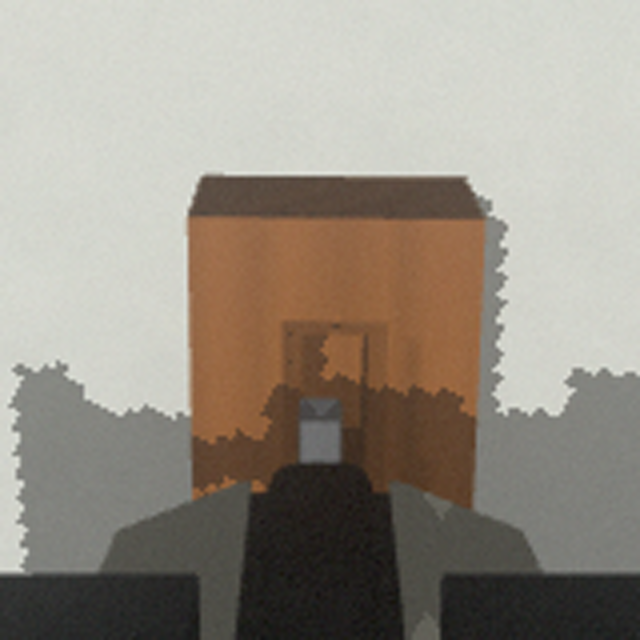

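Run:
```python
from h import *
from scipy.spatial.transform import Rotation as R
c=read_camera("wrist");s=telemetry.observe();p=s["tool_pos"];T=R.from_euler('xyz',s["tool_rot"]).as_matrix()
tip=p+T[:,2]*.0577
print("tip",tip,"rp",s["tool_rot"])
y=np.array([-.459,.889,0]);x=np.array([.889,.459,0])
L=cast(c,[[200+283/4,130+90],[200+387/4,130+90]],.03); B=cast(c,[[200+190/4,130+80],[200+484/4,130+80]],.03)
for q in (L.mean(0),B.mean(0)): print((q-tip)@y*1000)
e=tip+T[:,0]*.009; e2=tip-T[:,0]*.009
print(proj(c,[tip,e,e2, e2+[0,0,.009]]), p)
far=cast(c,[[200+335/4,130+322/4]],.03)[0]; fb=cast(c,[[200+337/4,130+217/4]],.03)[0]
print("x: slot far edge rel tip (expect +-14)",(far-tip)@x*1000,"block edge (30)",(fb-tip)@x*1000)
```

```text
tip [ 0.49668892 -0.15011006  0.04748835] rp [ 3.13466726 -0.00909867 -2.66251022]
1.8187742809018475
2.103047638842339
[[281.0264977  243.35253632]
 [281.02961494 228.50755339]
 [281.02346174 257.81047038]
 [281.19479048 264.77013496]] [ 0.49733899 -0.15022267  0.10518458]
x: slot far edge rel tip (expect +-14) -14.01618068102995 block edge (30) -30.235815714018894
```

```bash
python3 -m creep '[0,-0.0008,0.0014,0,0, 0,0,0,-0.004,0, 0,0,0,0,0]' >/dev/null;python3 t.py
python3 - <<'E'
from h import *
c=snap("wrist","w16.png",(200,130,360,290),4)
E
```

```text
yaw -2.6624 tz [ 0.074  0.028 -0.027] F [-0.5 -0.3 -0.5] p [ 0.4964 -0.1486  0.1009] rp [ 3.135 -0.009] q6 -2.485 jt6 0.001
```

View pics/w16.png

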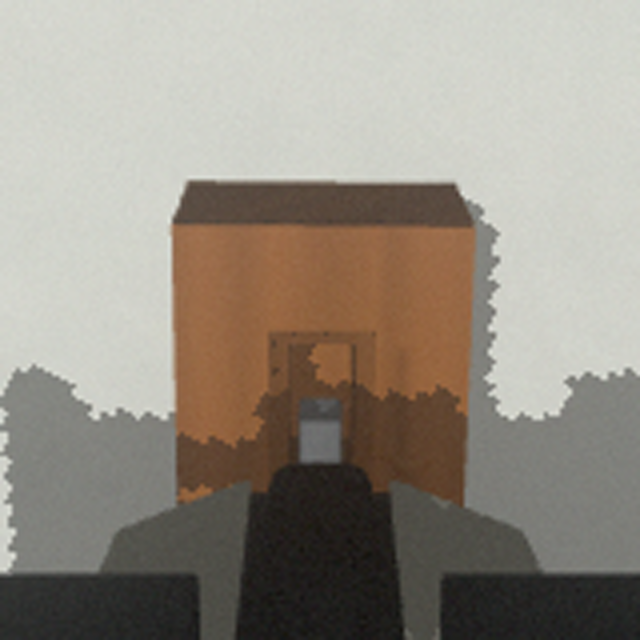

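Centred: the slot is at u≈322 and the bar at 320. Lowering with feel.

```bash
python3 -m creep '[0,0,0,-0.005,0, 0,0,0,-0.004,0, 0,0,0,-0.004,0, 0,0,0,0,0]' >/dev/null;python3 t.py
python3 -m creep '[0,0,0,-0.003,0, 0,0,0,-0.003,0, 0,0,0,0,0]' >/dev/null;python3 t.py
python3 -m creep '[0,0,0,-0.003,0, 0,0,0,-0.003,0, 0,0,0,0,0]' >/dev/null;python3 t.py
```

```text
yaw -2.6624 tz [ 0.084  0.044 -0.013] F [-0.  -0.4 -0.1] p [ 0.4965 -0.1486  0.0869] rp [ 3.135 -0.009] q6 -2.485 jt6 0.001
yaw -2.6624 tz [0.087 0.027 0.013] F [-0.  -0.9 -0.8] p [ 0.4965 -0.1487  0.0806] rp [ 3.135 -0.009] q6 -2.485 jt6 0.001
yaw -2.6625 tz [ 0.044  0.04  -0.013] F [-0.   0.1  0.8] p [ 0.4966 -0.1487  0.0742] rp [ 3.135 -0.009] q6 -2.484 jt6 0.001
```

```bash
python3 -m creep '[0,0,0,-0.002,0, 0,0,0,-0.002,0, 0,0,0,0,0]' >/dev/null;python3 t.py
python3 -m creep '[0,0,0,-0.0015,0, 0,0,0,-0.001,0, 0,0,0,0,0]' >/dev/null;python3 t.py
python3 -m creep '[0,0,0,-0.001,0, 0,0,0,-0.001,0, 0,0,0,0,0]' >/dev/null;python3 t.py
```

```text
yaw -2.6624 tz [ 0.092  0.06  -0.033] F [-0.3 -0.2 -0.2] p [ 0.4966 -0.1487  0.07  ] rp [ 3.135 -0.009] q6 -2.484 jt6 0.001
yaw -2.6624 tz [ 0.165  0.177 -0.008] F [-0.9 -0.8  1.3] p [ 0.4967 -0.1487  0.0677] rp [ 3.135 -0.009] q6 -2.484 jt6 0.004
yaw -2.6622 tz [ 0.028  0.073 -0.035] F [-1.   0.4 -0.4] p [ 0.4968 -0.1488  0.0679] rp [ 3.136 -0.008] q6 -2.484 jt6 0.001
```

On the floor at z≈0.0677, the height where I gripped it. One slight press, then release.

```bash
python3 -m creep '[0,0,0,-0.002,0, 0,0,0,-0.002,0]' >/dev/null;python3 t.py
python3 -m creep '[0.2,0,0,0,0, 0.35,0,0,0,0, 0.45,0,0,0,0, 0.45,0,0,0,0, 0.45,0,0,0,0]';python3 t.py
python3 - <<'E'
from h import *
c=snap("wrist","w17.png",(200,130,360,290),4)
c=snap("scene","s17.png",(250,200,390,320),4)
E
```

```text
yaw -2.662 tz [0.723 1.676 0.023] F [-8.4  3.9 26.5] p [ 0.4972 -0.1489  0.0675] rp [ 3.138 -0.007] q6 -2.484 jt6 -0.002
time: 33.0
tool_pos: [0.4973, -0.149, 0.067]
tool_rot: [3.138, -0.007, -2.662]
contact_force: [-0.6, -0.0, -0.0]
opening: 0.041
yaw -2.6621 tz [ 0.126 -0.014 -0.008] F [-0.6 -0.  -0. ] p [ 0.4973 -0.149   0.067 ] rp [ 3.138 -0.007] q6 -2.484 jt6 0.001
```

View pics/w17.png

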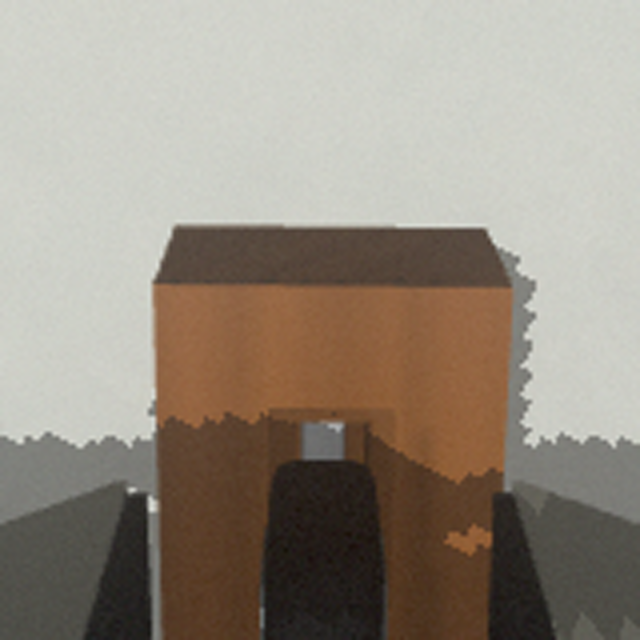

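View pics/s17.png

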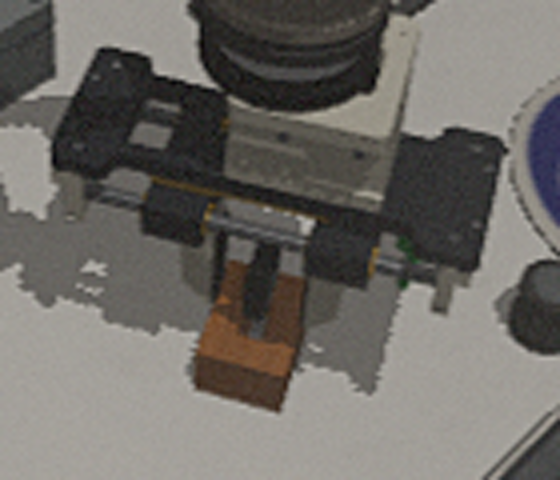

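The key stands free in its rest between the open pads. The press peaked at 26 N before release, within the limits but firmer than I meant. Retreating upward.

```bash
python3 -m creep '[0.45,0,0,0.01,0, 0.45,0,0,0.02,0, 0.45,0,0,0.03,0, 0.45,0,0,0.04,0, 0.45,0.005,0,0.04,0, 0.45,0.03,0.03,0,0, 0.45,0,0,0,0, 0.45,0,0,0,0]';python3 - <<'E'
from h import *
c=snap("wrist","w18.png");c2=snap("top","t18.png")
h=cv2.cvtColor(c["image"],cv2.COLOR_RGB2HSV)
snap("scene","s18.png",(250,200,390,320),4)
E
```

```text
time: 34.1
tool_pos: [0.5324, -0.1185, 0.2167]
tool_rot: [3.141, -0.004, -2.663]
contact_force: [0.1, 0.2, 1.1]
opening: 0.0414
```

View pics/w18.png

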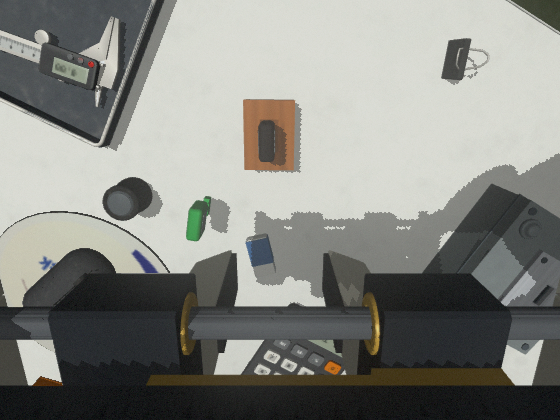

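View pics/s18.png

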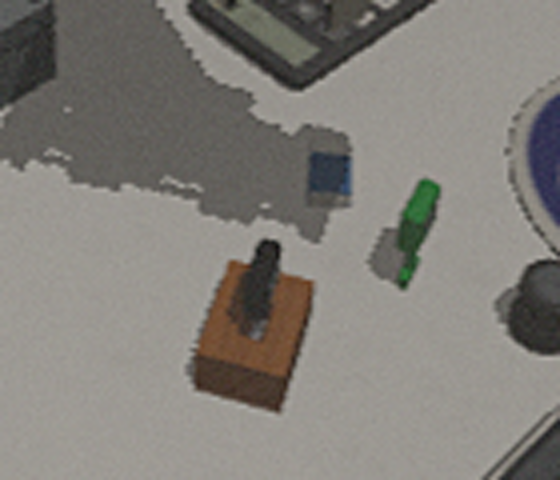

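View pics/t18.png

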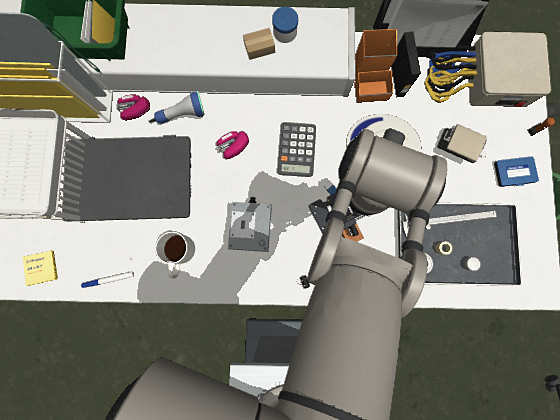

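The key stands upright in its rest, and the bystanders look unmoved. Handing in.

Run:
```python
from cell import workorder
print(workorder.hand_in())
```

```text
the job is handed in; nothing more can be done
None
```

The key is back upright in its rest after a full clockwise turn and return in the lock, and I handed the job in at about 34 s of the 72 s allowed. No verdict came back.

- **Insertion:** I found the true slot by eye, about 2 mm (x) and 4 mm (y) off nominal. The key went down freely and bottomed at the expected floor height.
- **Turning:** I turned clockwise until the wrist moment rose to 0.38 Nm, taken as the stop. Then I turned back until it reached −0.30 Nm at the home stop. The travel between the two, less play, is about 1.36 rad, within the 1.1–1.4 range given. I judged both stops by feel only; there was no direct reading of the plug angle.
- **Withdrawal and return:** The key drew out without resistance. It bottomed in the rest at z≈0.0677, the same height where I gripped it.
- **Last checks:** The pictures show the key upright in the rest, the gripper clear, and the other things apparently where they stood.

**Departures:**
- The final press into the rest briefly peaked at about 27 N at the wrist, more than I meant but well under the limits.
- The camera and arm positions disagreed by about 1 mm at the rest. I went by the picture, and the key entered without resistance.

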